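# Exchange the sample vial behind the bottles

### The arm

A 7-joint arm with a two-finger parallel gripper is mounted at the origin on a cart in front of the work surface, level with it; the furniture and walls round the work are solid. World frame = base frame: x ahead of the robot, y to its left, z up, the work surface at z = 0. Lengths are in mm, angles in rad, forces in N, time in s.
With the tool pointing down it reaches from about 400 to 875 mm from the base axis. Payload 6.5 kg.
Tool frame: the origin (TCP) lies on the front face of the gripper's body, between the roots of the fingers; the fingertips stand r.tip_reach ahead of it and the grasp point (between the pads) lies 45 mm ahead of it (r.tip_reach is the distance from the TCP to the fingertips, in mm); z points along the fingers, y is the line along which they close (so a half turn about z gives the same grasp; the last joint's range is limited). The gripper opens to 88 mm and grips with 3 to 60 N. Pads are 18 mm wide; open, the fingers measure 123 mm over their backs; the gripper's body (75 mm by 187 mm) begins 45 mm behind the grasp point.
Start: joints at [-1.275, 0.536, -0.004, 1.538, 0.003, 1.067, -0.071], TCP at [230.066, 607.914, 302.716] pointing down, gripper open.
Joint ranges: [-2.7, 2.7], [-0.37, 2.16], [-1.27, 1.26], [0.24, 2.4], [-1.31, 4.45], [0.19, 1.91], [-2.76, 2.76]. Speed limits (rad/s): [2.39, 2.39, 3.14, 3.14, 3.14, 3.14, 3.14].

### API

Orientations are given as a unit quaternion [x, y, z, w].
In Python, from cell import status, cams, close_job, r gives the robot as it stands. The module is installed in compiled form; this text tells all that it offers.
- The arm moves only by the tool drive_tool, never from a script. Its argument "moves" is a list of rows, each a list of 3 entries, a list of its own where there are three numbers: the shift along the tool's x, y, z each as a share of 0.05 m, from -1 to 1, then the turn about the tool's z as a share of 0.15 rad, from -1 to 1, then the opening, from 0 (shut) to 1 (fully open). A call has 1 to 12 rows; each row shifts and turns the commanded pose from where the row before left it, along the tool's axes as they then stand; what a row does not reach is not made up. A row lasts 1/10 s, in which the tool goes at most 50 mm and 8.59 degrees, less where a joint would pass 70% of its speed; a pose out of reach is approached as far as the arm can. A call with a number of a shift or a turn outside -1 to 1 is refused whole. A call with a gripper value outside its range is refused whole. The fingers move at their own pace and stop on an object; "force" is the grip in N (left out, the last holds). Time passes only in rows, so rows that do not move let the fingers close. It gives the time, the measured TCP pose, the force, the opening and the grip force at its end, in the units of the state.
- status.get_state(): the state, without advancing time (a new reading comes with each control period).
- cams.snapshot(name): name is "scene" or "top" or "wrist"; returns a dict with "pixels" (420x560x3 uint8, red, green, blue), "depth" (420x560 float32, mm along the optical axis (not along the pixel's ray), 0 where there is no reading), "camera_matrix" (3x3 intrinsics, pixels), "k1" (the pictures are not rectified: a ray, as slopes to the right and down, at radius r is drawn at 1 + k1 r^2 times it, then the intrinsics apply), "rvec" (rotation vector, rad) and "tvec" (3), from world to camera coordinates, as OpenCV has them; the wrist camera has in their place "hand_eye" (4x4, takes a point from camera to tool coordinates, whose origin is the TCP and whose axes are the flange's). Camera axes: x right, y down, z forward; pixel columns grow to the right and rows downward; lengths in mm; the calibration is good to about 2 mm. A picture is of the moment at which its call begins: read the wrist's pose just before it.
- close_job(): hands the job in; it is judged then, once.
The state is a dict: "time": time; "joint_pos": joint angles; "dq": joint speeds; "joint_efforts": joint torques, N m; "tool_pos": TCP position; "eef_rot": TCP orientation; "ft_force": force on the tool from outside, world axes, zero at the start; "ft_torque": the same for the moment, N m; "grip_width": finger opening in mm; "grip_force": force on a finger pad.
Only numpy, scipy, OpenCV 4.12 (cv2) and the standard library are available. Lean on these libraries where they do the work, as an engineer would, in place of code of your own. Each camera call takes 0.05 s, during which the arm holds its last target. There are 200 camera calls.

### The job

The old sample vial at the back of the light wooden bottle stand has to be exchanged for the fresh one: first set the two bottles in front of it aside in the long steel tray, then put the old vial into the empty white dish and the fresh vial into the stand's back pocket in its stead. Finally return each bottle to the middle of the very pocket it came from, so that left and right are as they were. Keep bottles and vials upright, and leave the timer and the conical flask where they stand.

Things in the scene. Friction and masses are not known exactly. Their poses are not given: they have to be found in the camera images.
- bottle_stand: Fixed light wooden stand, 130 (x) x 166 (y) x 9 mm. Origin: centre of its underside, on the counter; x to its back, y to its left, z up. Pocket floors 5 mm above the counter, ribs 4 mm higher. Front pockets 70 (x) x 76 (y) mm, centred at x=-24, y=+40 and -40 mm: a bottle in the middle of each at the start. Back pocket 44 x 44 mm, centred at x=+37, y=0 mm: the old vial in its middle at the start.
- side_tray: Fixed shallow tray of bare steel, 200 (x) x 112 (y) mm outside, 194 x 106 mm inside, empty at the start; floor 3 mm above the counter, rim 12 mm above the counter. Origin at the centre of its underside; x along its length, z up. Both bottles fit in it side by side, for instance 50 mm either way from its centre along x.
- empty_dish: Fixed small square white plastic dish, 52 x 52 mm outside, 44 x 44 mm inside, floor 4 mm and lip 8 mm above the counter, empty at the start: the old vial goes here. Origin at the centre of its underside, z up.
- fresh_dish: Fixed dish of the same shape and size as empty_dish; the fresh vial stands in its middle at the start. Which of the two dishes is nearer the robot's centre line changes. Origin at the centre of its underside, z up.
- wide_bottle: Loose opaque white plastic wide-mouth bottle with a blue-grey cap, round, 59 mm in diameter, 107 mm tall (straight body up to 71 mm; cap 47 mm wide from 86 mm up, good to hold it by), about 0.15 kg. Origin: centre of its underside, z up. Starts in the left or right front pocket of the stand (this varies).
- clear_bottle: Loose clear glass media bottle with a blue cap, round, 54 mm in diameter, 116 mm tall (straight body up to 59 mm, then a shoulder; cap 42 mm wide from 90 mm up, good to hold it by), about 0.14 kg. Origin: centre of its underside, z up. Starts in the left or right front pocket of the stand (this varies).
- old_vial: Loose small round sample vial with amber contents and a white cap, 27 mm in diameter, 51 mm tall, 0.02 kg: the old one, which stands in the stand's back pocket at the start. Origin at the centre of its underside, z up.
- fresh_vial: Loose small round sample vial of the same shape and size but with clear contents and a white cap: the fresh one, which stands in fresh_dish at the start. Origin at the centre of its underside, z up.
- timer: Loose small white digital timer, 35 x 62 mm, 64 mm tall, a bystander: leave it. Origin at the centre of its underside.
- flask: Loose conical glass flask, 72 mm in diameter, 115 mm tall, a bystander: leave it. Origin at the centre of its underside.
Mind the look-alikes: they are no part of the job. Leave any orange or turquoise look-alike of the clear_bottle alone.

How it is judged:
By the outcome, as a careful person would: the job done as asked, in the order asked, and still so for the second after the job is handed in, with the robot touching nothing.
It also fails if it takes over 141 s, if anything falls off the work surface, if the arm or the gripper's body presses on something with over 40 N, if the wrist force passes 120 N, or if a joint passes its speed limit or range.

## Working session

There is one attempt and no reset: what is moved stays moved. The work goes in short steps, Python scripts to look and compute and a tool call to move; the robot and the scene stay as the last step left them, time stands still between calls to the robot, and variables do not carry over. Pictures are saved under pics/ and viewed, at most 14 in all, crops included, and the job is handed in when it is done.

Besides the shell and the picture viewer there is one more tool, called after "Emit:" as name(argument=value, ...) on one line, values as JSON. drive_tool: Moves the arm, as the interface text tells. Its arguments: {"type":"object","properties":{"moves":{"type":"array"},"force":{"type":"number"}},"required":["moves"]}

```bash
mkdir -p pics; cat > h.py <<'E'
import numpy as np, cv2
from cell import status, cams, r
from scipy.spatial.transform import Rotation as R
def snap(name):
    s=status.get_state(); d=cams.snapshot(name)
    K=np.array(d["camera_matrix"]); k1=float(d["k1"])
    if name=="wrist":
        T=np.array(d["hand_eye"]); Rt=R.from_quat(s["eef_rot"]).as_matrix()
        Rw=Rt@T[:3,:3]; c=Rt@T[:3,3]+np.array(s["tool_pos"])
    else:
        Rw=cv2.Rodrigues(np.array(d["rvec"],float))[0].T; c=-Rw@np.array(d["tvec"],float).ravel()
    d.update(K=K,k1=k1,Rw=Rw,c=c,s=s); return d
def slopes(d,uv):
    uv=np.atleast_2d(np.array(uv,float)).reshape(-1,1,2)
    return cv2.undistortPoints(uv,d["K"],np.array([d["k1"],0,0,0.])).reshape(-1,2)
def onplane(d,uv,z):
    s=slopes(d,uv); w=np.c_[s,np.ones(len(s))]@d["Rw"].T
    return d["c"]+w*((z-d["c"][2])/w[:,2])[:,None]
def cloud(d):
    h,w=d["depth"].shape; v,u=np.mgrid[:h,:w]
    s=slopes(d,np.c_[u.ravel(),v.ravel()]); z=d["depth"].ravel()[:,None]
    return (np.c_[s,np.ones(len(s))]*z@d["Rw"].T+d["c"]).reshape(h,w,3)
def save(d,n): cv2.imwrite(n,d["pixels"][:,:,::-1])
E
python3 - <<'E'
from h import *
s=status.get_state(); print(s, r.tip_reach)
for n in("top","scene"):
    d=snap(n); save(d,f"pics/{n}0.png"); print(n,d["c"].round(),d["Rw"].round(2).tolist(),d["K"].round(1).tolist(),d["k1"])
    np.savez(f"{n}0.npz",**{k:d[k] for k in("pixels","depth","K","k1","Rw","c")})
print(R.from_quat(s["eef_rot"]).as_matrix().round(3))
E
```

```text
{'time': 0.0, 'joint_pos': array([-1.27518175,  0.53717253, -0.00443262,  1.53883166,  0.00259072,
        1.06728377, -0.07123074]), 'dq': array([ 1.04016436e-03, -1.57229191e-03, -4.18872326e-04,  1.24242292e-03,
        3.16189203e-05, -8.81771594e-04,  2.99121293e-04]), 'joint_efforts': array([ 9.24854721e-04, -5.70969522e+01,  9.91031304e-01, -2.51623034e+01,
       -5.63164183e-02,  1.76843803e-02,  1.73146764e-04]), 'tool_pos': array([229.9183637 , 607.45899488, 301.85107519]), 'eef_rot': array([ 1.79906592e-01,  9.83683335e-01, -8.39645815e-04, -9.30140558e-05]), 'ft_force': array([ 0.25162936,  0.14133037, -0.67191978]), 'ft_torque': array([ 0.01378592, -0.01165225, -0.00650264]), 'grip_force': 0.0, 'grip_width': 88.23701099209417} 64.0
top [  60.   82. 1553.] [[-0.08, -0.96, 0.26], [-1.0, 0.07, -0.03], [0.01, -0.26, -0.96]] [[514.0, 0.0, 274.1], [0.0, 514.0, 208.4], [0.0, 0.0, 1.0]] -0.06669157065763476
scene [   3. -580.  613.] [[0.8, -0.36, 0.48], [-0.6, -0.48, 0.63], [0.0, -0.8, -0.61]] [[389.5, 0.0, 285.2], [0.0, 389.5, 213.1], [0.0, 0.0, 1.0]] -0.07774479398996983
[[-0.935  0.354 -0.   ]
 [ 0.354  0.935 -0.002]
 [-0.    -0.002 -1.   ]]
```

View pics/top0.png

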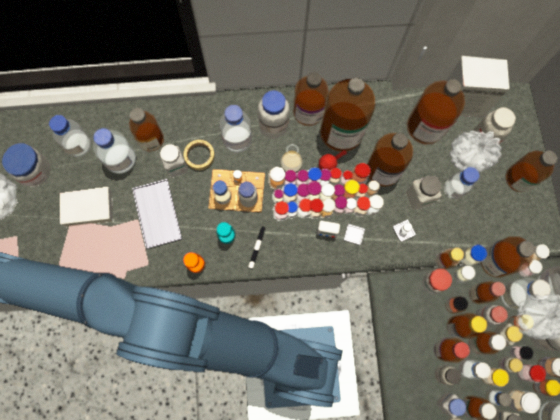

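View pics/scene0.png

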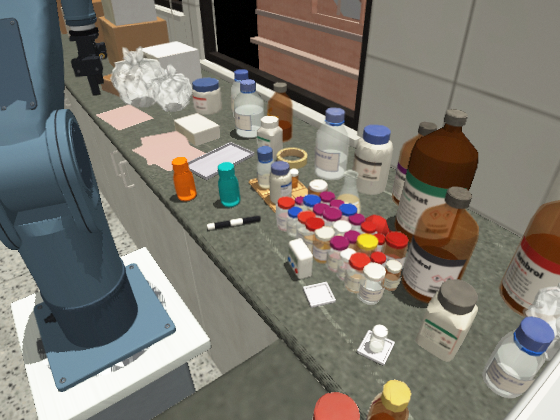

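The top view shows the stand at about (237,190), with the bottles at (221,190) and (248,190) and the old vial at (238,176). The tray is at (157,213), the empty dish at (355,234), the fresh dish at (404,231), the timer at (328,230) and the flask at (291,160). The orange and turquoise look-alikes are at (194,263) and (226,233). Next I'll measure with ray casts and depth.

```bash
python3 - <<'E'
from h import *
d=dict(np.load("top0.npz")); d={k:(v if v.ndim else float(v)) for k,v in d.items()}
P=cloud(d); px=d["pixels"]
for n,uv in dict(stand=(237,205),tray=(157,213),empty=(355,234),fresh=(404,231),timer=(328,226),c1=(220,188),c2=(248,188),vial=(238,175),pen=(257,247),teal=(226,230)).items(): print(n,uv,P[uv[1],uv[0]].round())
crop=px[130:285,120:300]; b=cv2.resize(crop,None,fx=4,fy=3.87,interpolation=cv2.INTER_CUBIC)
cv2.imwrite("pics/tc.png",cv2.resize(px[130:280,120:320],(800,600),interpolation=cv2.INTER_CUBIC)[:,:,::-1])
e=dict(np.load("scene0.npz")); cv2.imwrite("pics/sc.png",cv2.resize(e["pixels"][135:285,175:375],(800,600),interpolation=cv2.INTER_CUBIC)[:,:,::-1])
hsv=cv2.cvtColor(px,cv2.COLOR_RGB2HSV)
# dishes: white, low
def rect(m,z,lab,lo,hi):
    for c in cv2.findContours(m.astype(np.uint8),cv2.RETR_EXTERNAL,cv2.CHAIN_APPROX_NONE)[0]:
        if cv2.contourArea(c)<lo or cv2.contourArea(c)>hi: continue
        w=onplane(d,c[:,0,:],z)[:,:2].astype(np.float32); rr=cv2.minAreaRect(w)
        print(lab,c[:,0].mean(0).round(),np.round(rr[0],1),np.round(rr[1],1),round(rr[2],1))
Z=P[:,:,2]
m=(hsv[...,2]>170)&(hsv[...,1]<40)&(Z<75); m[:, :310]=0; m[:205]=0;m[250:]=0
rect(m,8,"dish",80,700)
m=(hsv[...,0]<25)&(hsv[...,1]>80)&(hsv[...,2]>110); m[:,:200]=0;m[:,270:]=0;m[:160]=0;m[220:]=0
m=cv2.morphologyEx(m.astype(np.uint8),cv2.MORPH_CLOSE,np.ones((9,9)))
rect(m,9,"stand",300,4000)
m=(hsv[...,2]>110)&(hsv[...,1]<60); m[:,:128]=0;m[:,185:]=0;m[:175]=0;m[250:]=0
rect(cv2.morphologyEx(m.astype(np.uint8),cv2.MORPH_CLOSE,np.ones((9,9))),12,"tray",500,5000)
E
```

```text
stand (237, 205) [496. 154.  14.]
tray (157, 213) [492. 405.   2.]
empty (355, 234) [ 378. -204.    4.]
fresh (404, 231) [ 368. -346.   43.]
timer (328, 226) [ 396. -115.   65.]
c1 (220, 188) [521. 195. 121.]
c2 (248, 188) [519. 114. 106.]
vial (238, 175) [579. 143.  56.]
pen (257, 247) [359. 101.  14.]
teal (226, 230) [394. 184. 118.]
dish [354. 234.] [ 377.9 -199.6] [54.3 54.5] 68.1
dish [329. 227.] [ 407.  -124.6] [65.4 34. ] 75.9
dish [404. 230.] [ 378.5 -356.5] [54.4 54.8] 19.1
stand [231. 186.] [561.8 170.3] [209.8 161.1] 80.9
tray [156. 212.] [494.2 407.4] [176.9 243.7] 88.2
```

View pics/tc.png

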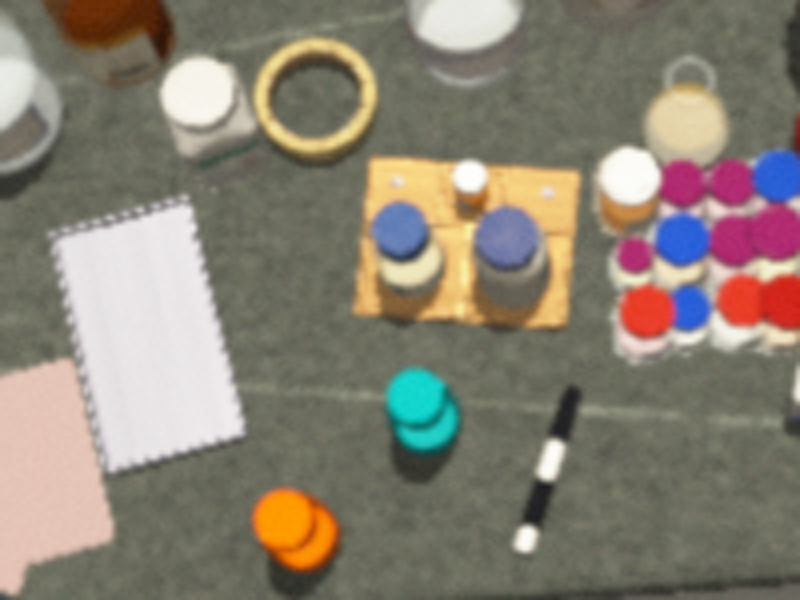

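View pics/sc.png

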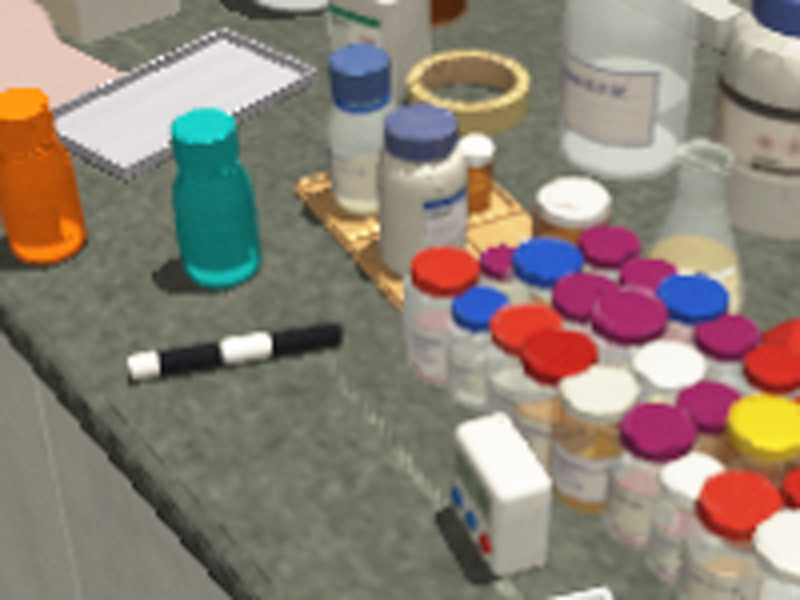

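Left pocket (+y, image left) holds the clear bottle and right holds the wide one. In the 4x crop the tray corners are (52,235), (187,198), (243,436), (108,472). The stand corners are (370,158), (580,172), (565,327), (355,313).

```bash
cat > t.py <<'E'
from h import *
def to(x,y,z,yaw=None):
    """shift in tool axes (units of 50mm) to bring TCP to xyz; turn needed for tool-y at yaw(deg)"""
    s=status.get_state(); M=R.from_quat(s["eef_rot"]).as_matrix(); p=np.array(s["tool_pos"])
    cur=np.degrees(np.arctan2(M[1,1],M[0,1]))
    out=f"tcp {p.round(1)} yaw {cur:.2f}"
    if yaw is not None:
        dt=(cur-yaw+180)%360-180; out+=f" turn(share of .15) {np.radians(dt)/.15:.2f}"
        M=M@R.from_euler('z',dt,degrees=True).as_matrix()
    return out+f" shift(rows) {(M.T@(np.array([x,y,z])-p)/50).round(3)}"
E
python3 - <<'E'
from h import *
d=dict(np.load("top0.npz")); d={k:(v if v.ndim else float(v)) for k,v in d.items()}
P=cloud(d)
f=lambda a:[((x+.5)/4-.5+120,(y+.5)/4-.5+130) for x,y in a]
for n,a,z in(("tray",[(52,235),(187,198),(243,436),(108,472)],12),("stand",[(370,158),(580,172),(565,327),(355,313)],9)):
    w=onplane(d,f(a),z)[:,:2]; print(n,w.round(1).tolist(),"c",w.mean(0).round(1),"sides",np.linalg.norm(w-np.roll(w,-1,0),axis=1).round(),
      "ang",[round(float(np.degrees(np.arctan2(*(v[::-1]))))%180,1) for v in np.roll(w,-1,0)-w])
c=onplane(d,f([(400,232)]),121)[0]; print("clearcap",c.round(1)," widecap",onplane(d,f([(507,240)]),112)[0].round(1),"vialcap",onplane(d,f([(470,180)]),56)[0].round(1))
q=P.reshape(-1,3); 
for lab,x0,x1,y0,y1 in(("stand area",450,720,20,250),("tray",380,620,320,500),("dishE",300,480,-260,-90),("dishF",300,480,-430,-280)):
    m=(q[:,0]>x0)&(q[:,0]<x1)&(q[:,1]>y0)&(q[:,1]<y1)&(d["depth"].ravel()>0)
    H=np.zeros((int((x1-x0)/20)+1,int((y1-y0)/20)+1)); 
    np.maximum.at(H,(((q[m,0]-x0)/20).astype(int),((q[m,1]-y0)/20).astype(int)),q[m,2]); print(lab,x0,y0); print(H.astype(int))
E
```

```text
tray [[575.3, 478.8], [597.8, 371.6], [402.6, 333.0], [382.2, 437.0]] c [489.5 405.1] sides [110. 199. 106. 198.] ang [101.8, 11.2, 101.1, 12.2]
stand [[621.3, 226.0], [596.9, 60.3], [470.9, 81.1], [494.5, 243.4]] c [545.9 152.7] sides [167. 128. 164. 128.] ang [81.6, 170.6, 81.7, 172.2]
clearcap [521.7 196.2 121. ]  widecap [512.5 118.9 112. ] vialcap [580.4 145.7  56. ]
stand area 450 20
[[ 84  75   7   5  10   4   6   6  11   5   9   6]
 [ 81   8  11  13  86  86  15  12  12   7   6   4]
 [ 66  50  12 115 117 116  96  73 125 119  15  10]
 [ 64  49  12 114 118 118 114 119 128 124  72   4]
 [ 85  71  14  85 112 115  12 123 126 124  75   4]
 [ 89  90  11  10   9   0  45  14   0   0  15   4]
 [ 87  79  13  10  13  59  62  13  12   9   7   8]
 [  0   7  10  10  15  59  62  13  12  11   9   4]
 [  7   3   9   6   5   7  11   9  11   9   9  32]
 [ 12   7   7   4   5  11   6  13   5   6  32  27]
 [  7   9   9   8   7 102 109   5   8  29  31   5]
 [ 11   9   9   8 147 166 160 151   5  26  31   8]
 [109   7   6 140 193 206 202 196 140   7  30  30]
 [149 141   5 142 200 204 204 200 141   6  2
[... 562 characters left out ...]
   0   0   0   0]]
dishE 300 -260
[[ 4  9  7  6  6  9  6  7  3]
 [ 6  6  7 10  6  6  6  6  4]
 [ 2  5 13 11  7  8  7  6  3]
 [ 8 11 11 12 15 65 67 61  6]
 [ 6 13 12 10  7 69 73 72 67]
 [ 7  9 15 11  9 63 68 67 69]
 [79 82 84  7  7 38 78 78 81]
 [84 84 85 70 79 79 82 85 84]
 [85 85 86 70 80 83 84 84 85]
 [ 0  0  0  0  0  0  0  0  0]]
dishF 300 -430
[[  6   5   7   7   7   6   6   5]
 [  7   9   6   7   8   5   7   4]
 [  5   8   8  12  11   6   8   6]
 [  8   7  11  61  59  12   4   7]
 [  9   7   6  60  57   9   8   2]
 [  5   8   7  13   6  10   7   8]
 [ 72 105   8   8   5   9   9   6]
 [142 142  98   7   6  10   9  83]
 [141 142 140   5   5   8   4  79]
 [  0   0   0   0   0   0   0   0]]
```

Emit:
drive_tool(moves=[[[0,0,0],1,1],[[0,0,0],1,1],[[0,0,0],1,1],[[0,0,0],1,1],[[0,0,0],1,1],[[0,0,0],1,1],[[0,0,0],1,1],[[0,0,0],1,1],[[0,0,0],1,1],[[0,0,0],0.07,1]])

```text
time: 1.1
tool_pos: [229.8, 607.7, 302.2]
eef_rot: [0.759, 0.651, -0.0, 0.0]
ft_force: [-0.4, 0.0, -0.3]
grip_width: 87.9
grip_force: 0.0
```

```bash
python3 -c "
from t import *
print(to(500,155,330,-8.5)); print(status.get_state()['joint_pos'].round(2))"
```

```text
tcp [229.8 607.7 302.2] yaw -8.77 turn(share of .15) -0.03 shift(rows) [-8.157  6.683 -0.546]
[-1.49  0.55  0.31  1.55 -0.18  1.07 -1.29]
```

Emit:
drive_tool(moves=[[[-0.7,0.56,-0.05],0,1],[[-0.7,0.56,-0.05],0,1],[[-0.7,0.56,-0.05],0,1],[[-0.7,0.56,-0.05],0,1],[[-0.7,0.56,-0.05],0,1],[[-0.7,0.56,-0.05],0,1],[[-0.7,0.56,-0.05],0,1],[[-0.7,0.56,-0.05],0,1],[[-0.7,0.56,-0.05],0,1],[[-0.7,0.56,-0.05],0,1],[[-0.7,0.56,-0.05],0,1],[[-0.4,0.5,0],0,1]])

```text
time: 2.3
tool_pos: [499.0, 153.8, 330.7]
eef_rot: [0.758, 0.652, 0.0, 0.0]
ft_force: [-0.8, -0.4, -0.1]
grip_width: 88.4
grip_force: 0.0
```

```bash
python3 - <<'E'
from t import *
print(to(522,196,166,-8.5)); print(status.get_state()['joint_pos'].round(2))
d=snap("wrist"); save(d,"pics/w1.png"); print(d["c"].round(),d["Rw"].round(2).tolist(),d["K"][0,0])
np.savez("w1.npz",**{k:d[k] for k in("pixels","depth","K","k1","Rw","c")})
E
```

```text
tcp [499.  153.8 330.7] yaw -8.61 turn(share of .15) -0.01 shift(rows) [0.903 0.328 3.294]
[-0.8   0.31  0.51  1.87 -0.17  1.01 -0.37]
[509. 218. 413.] [[0.99, -0.14, -0.04], [-0.15, -0.96, -0.25], [0.0, 0.26, -0.97]] 353.52609148992724
```

View pics/w1.png

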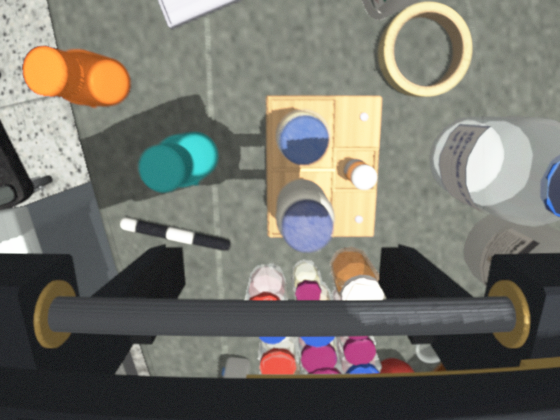

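The wrist view shows the stand with corners (266,97), (381,97), (376,237), (268,237). The clear cap is at (304,138), the wide cap at (307,224) and the vial cap at (363,176). I'll fit the caps and pockets from these.

```bash
cat >> t.py <<'E'
def load(n): return {k:(v if v.ndim else float(v)) for k,v in dict(np.load(n)).items()}
def near(w,z0,z1,P,rad):
    m=(P[...,2]>z0)&(P[...,2]<z1)&(np.hypot(P[...,0]-w[0],P[...,1]-w[1])<rad); q=P[m]
    if len(q)<10: return None
    (c,rr)=cv2.minEnclosingCircle(q[:,:2].astype(np.float32)); return np.round(c,1),round(rr,1),np.median(q,0).round(1),len(q)
E
python3 - <<'E'
from t import *
d=load("w1.npz"); P=cloud(d)
w=onplane(d,[(266,97),(381,97),(376,237),(268,237)],9)[:,:2]
print(w.round(1).tolist(),w.mean(0).round(1),np.linalg.norm(w-np.roll(w,-1,0),axis=1).round())
hsv=cv2.cvtColor(d["pixels"],cv2.COLOR_RGB2HSV)
m=((hsv[...,0]>105)&(hsv[...,0]<130)&(hsv[...,1]>80)&(P[...,2]>80)).astype(np.uint8)
for c in cv2.findContours(m,cv2.RETR_EXTERNAL,cv2.CHAIN_APPROX_NONE)[0]:
    if cv2.contourArea(c)<300: continue
    M=cv2.moments(c); u=(M["m10"]/M["m00"],M["m01"]/M["m00"]); print("blue",np.round(u,1),cv2.contourArea(c),onplane(d,[u],115).round(1))
for n,w0,z0,z1 in(("clear",(524,196),112,130),("wide",(514,118),103,120),("vial",(581,146),50,65)): print(n,near(w0,z0,z1,P,32))
for n,u,z in(("clear",(304,138),121),("wide",(307,224),112),("vial",(364,176),56)): print(n,onplane(d,[u],z).round(1))
E
```

```text
[[495.2, 240.1], [621.3, 221.9], [601.5, 59.1], [471.6, 79.0]] [547.4 150. ] [127. 164. 131. 163.]
blue [303.6 139.5] 1616.0 [[524.2 195.9 115. ]]
clear (array([523.5, 196.6]), 20.9, array([523.4, 196.9, 120.6]), 2032)
wide (array([516.4, 117.6]), 23.9, array([516.1, 119.5, 111.4]), 2105)
vial (array([583.1, 145.2]), 12.9, array([582.2, 145.6,  55.9]), 471)
clear [[524.4 197.5 121. ]]
wide [[517.4 121.5 112. ]]
vial [[583.8 145.7  56. ]]
```

Emit:
drive_tool(moves=[[[0.46,0.18,0],0,1],[[0.46,0.18,0],0,1],[[0,0,0.7],0,1],[[0,0,0.7],0,1],[[0,0,0.7],0,1],[[0,0,0.7],0,1],[[0,0,0.5],0,1],[[0,0,0.25],0,1],[[0,0,0],0,1]])

```text
time: 3.25
tool_pos: [522.0, 199.9, 151.4]
eef_rot: [0.758, 0.652, -0.001, -0.0]
ft_force: [0.8, 0.3, 0.3]
grip_width: 88.0
grip_force: 0.0
```

```bash
python3 -c "
from t import *
print(to(523.5,196.7,153,-8.6))"
```

```text
tcp [522.  199.9 151.4] yaw -8.56 turn(share of .15) 0.00 shift(rows) [-0.059  0.04  -0.032]
```

Emit:
drive_tool(moves=[[[-0.06,0.03,0],0,1],[[0,0,0],0,0.4],[[0,0,0],0,0.4],[[0,0,0],0,0.4],[[0,0,0],0,0.4],[[0,0,0],0,0.4],[[0,0,0],0,0.4],[[0,0,0],0,0.4],[[0,0,0],0,0.4],[[0,0,0],0,0.4],[[0,0,0],0,0.4]], force=25)

```text
time: 4.35
tool_pos: [523.9, 196.9, 152.7]
eef_rot: [0.759, 0.652, 0.0, -0.0]
ft_force: [0.2, 0.2, 0.5]
grip_width: 41.1
grip_force: 24.3
```

Emit:
drive_tool(moves=[[[0,0,-0.2],0,0.4],[[0,0,-0.5],0,0.4],[[0,0,-0.6],0,0.4],[[0,0,-0.6],0,0.4],[[0,0,-0.5],0,0.4],[[0.2,0,-0.2],0,0.4],[[0.5,-0.05,0],0,0.4],[[0.6,-0.07,0],0,0.4],[[0.6,-0.07,0],0,0.4],[[0.6,-0.07,0],0,0.4],[[0.6,-0.07,0],0,0.4],[[0.6,-0.07,0],0,0.4]])

```text
time: 5.55
tool_pos: [531.2, 384.7, 281.7]
eef_rot: [0.758, 0.652, -0.001, -0.0]
ft_force: [0.9, -0.5, -2.1]
grip_width: 40.7
grip_force: 24.3
```

Emit:
drive_tool(moves=[[[0.4,-0.06,0],0,0.4],[[0.2,0,0],0,0.4],[[0,0,0.2],0,0.4],[[0,0,0.5],0,0.4],[[0,0,0.5],0,0.4],[[0,0,0.5],0,0.4],[[0,0,0.4],0,0.4],[[0,0,0.15],0,0.4],[[0,0,0],0,0.4]])

```text
time: 6.45
tool_pos: [533.2, 411.2, 168.8]
eef_rot: [0.759, 0.651, -0.002, 0.0]
ft_force: [0.4, -0.3, -1.8]
grip_width: 41.1
grip_force: 24.3
```

```bash
python3 - <<'E'
from t import *
print(to(533.6,414.1,150,-8.6)); s=status.get_state(); print(s["ft_force"],s["grip_width"])
d=snap("wrist"); save(d,"pics/w2.png"); np.savez("w2.npz",**{k:d[k] for k in("pixels","depth","K","k1","Rw","c")})
E
```

```text
tcp [533.2 411.2 168.8] yaw -8.75 turn(share of .15) -0.02 shift(rows) [ 0.059 -0.001  0.376]
[ 0.43726905 -0.31061113 -1.84304772] 41.08309986944332
```

View pics/w2.png

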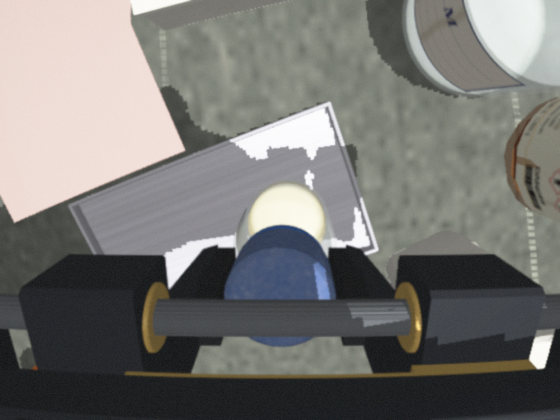

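The tray edges are visible: corners (70,207), (330,103), (378,248). The bottle hangs inside it, 17 mm above the floor.

```bash
python3 - <<'E'
from t import *
d=load("w2.npz"); w=onplane(d,[(70,207),(330,103),(378,248)],12)[:,:2]; print(w.round(1).tolist(),np.linalg.norm(np.diff(w,axis=0),axis=1))
c=(w[0]+w[2])/2; a=w[1]-w[0]; a/=np.linalg.norm(a); print("centre",c.round(1),"ang",np.degrees(np.arctan2(a[1],a[0])).round(1)); 
for k in(45,-50): print(k,(c+k*a).round(1))
E
```

```text
[[381.9, 436.8], [575.6, 478.3], [598.2, 372.3]] [198.08867972 108.36332138]
centre [490.1 404.5] ang 12.1
45 [534.1 414. ]
-50 [441.2 394.1]
```

Emit:
drive_tool(moves=[[[0.05,0,0.2],0,0.4],[[0,0,0.1],0,0.4],[[0,0,0.04],0,0.4],[[0,0,0],0,0.4]])

```text
time: 6.9
tool_pos: [533.8, 415.3, 153.0]
eef_rot: [0.759, 0.652, -0.0, 0.0]
ft_force: [-0.2, 0.1, -1.4]
grip_width: 41.2
grip_force: 24.3
```

```bash
python3 -c "
from t import *
print(to(533.6,414.1,150,-8.6),status.get_state()['ft_force'])"
```

```text
tcp [533.8 415.3 153. ] yaw -8.67 turn(share of .15) -0.01 shift(rows) [-0.024 -0.001  0.059] [-0.24309991  0.10355905 -1.3885213 ]
```

Emit:
drive_tool(moves=[[[0,0,0.03],0,0.4],[[0,0,0.02],0,0.4],[[0,0,0],0,0.45],[[0,0,0],0,0.5],[[0,0,0],0,0.6],[[0,0,0],0,0.7],[[0,0,0],0,0.85],[[0,0,0],0,0.85],[[0,0,-0.4],0,0.85],[[0,0,-0.8],0,0.85],[[0,0,-0.8],0,0.85],[[0,0,-0.6],0,0.85]])

```text
time: 8.1
tool_pos: [534.5, 415.5, 283.4]
eef_rot: [0.759, 0.651, 0.001, 0.0]
ft_force: [0.7, 0.1, 0.2]
grip_width: 74.8
grip_force: 0.0
```

Emit:
drive_tool(moves=[[[-0.52,0.05,0],0,0.85],[[-0.8,0.07,0],0,0.85],[[-0.8,0.07,0],0,0.85],[[-0.8,0.07,0],0,0.85],[[-0.8,0.07,0],0,0.85],[[-0.8,0.07,0],0,0.85],[[-0.8,0.07,0],0,0.85],[[-0.6,0.07,0],0,0.85],[[0,0,0],0,0.85]])

```text
time: 9.0
tool_pos: [516.0, 113.5, 281.2]
eef_rot: [0.761, 0.649, -0.0, 0.001]
ft_force: [0.1, 0.9, 0.3]
grip_width: 74.9
grip_force: 0.0
```

```bash
python3 - <<'E'
from t import *
print(to(516.3,118.3,146,-8.6))
d=snap("top"); P=cloud(d); print("clear in tray",near((533,414),112,130,P,40))
d=snap("wrist"); P=cloud(d); print("wide",near((516,118),103,120,P,32))
E
```

```text
tcp [516.  113.5 281.2] yaw -9.10 turn(share of .15) -0.06 shift(rows) [ 0.101 -0.01   2.704]
clear in tray (array([534.2, 416.3]), 21.7, array([533.4, 415.4, 118.1]), 152)
wide (array([516.2, 117.6]), 23.8, array([516.4, 119.1, 111.3]), 3103)
```

Emit:
drive_tool(moves=[[[0.09,0,0],-0.05,0.9],[[0,0,0.6],0,0.9],[[0,0,0.8],0,0.9],[[0,0,0.7],0,0.9],[[0,0,0.4],0,0.9],[[0,0,0.2],0,0.9],[[0,0,0],0,0.9],[[0,0,0],0,0.9]])

```text
time: 9.9
tool_pos: [517.3, 123.9, 146.4]
eef_rot: [0.756, 0.655, 0.001, 0.0]
ft_force: [0.2, -0.4, 0.3]
grip_width: 79.6
grip_force: 0.0
```

```bash
python3 -c "
from t import *
print(to(516.3,118,146,-8.6))"
```

```text
tcp [517.3 123.9 146.4] yaw -8.19 turn(share of .15) 0.05 shift(rows) [-0.119 -0.003  0.009]
```

Emit:
drive_tool(moves=[[[0,0,0],0,0.9],[[0,0,0],0,0.9]])

```text
time: 10.1
tool_pos: [517.4, 123.4, 146.8]
eef_rot: [0.756, 0.655, 0.001, 0.0]
ft_force: [0.3, 0.1, 0.7]
grip_width: 79.4
grip_force: 0.0
```

```bash
python3 -c "
from t import *
print(to(516.3,118,146,-8.6))"
```

```text
tcp [517.4 123.4 146.8] yaw -8.24 turn(share of .15) 0.04 shift(rows) [-0.111 -0.005  0.015]
```

Emit:
drive_tool(moves=[[[-0.11,0,0],0.03,0.9],[[0,0,0],0,0.9],[[0,0,0],0,0.9],[[0,0,0],0,0.5],[[0,0,0],0,0.45],[[0,0,0],0,0.45],[[0,0,0],0,0.45],[[0,0,0],0,0.45],[[0,0,0],0,0.45],[[0,0,0],0,0.45],[[0,0,0],0,0.45]])

```text
time: 11.2
tool_pos: [515.9, 117.7, 145.7]
eef_rot: [0.758, 0.653, -0.0, -0.0]
ft_force: [0.2, -0.1, -0.7]
grip_width: 52.4
grip_force: 23.0
```

```bash
python3 -c "
from t import *
print(to(441.2,394.1,280,-8.6))"
```

```text
tcp [515.9 117.7 145.7] yaw -8.51 turn(share of .15) 0.01 shift(rows) [ 5.243 -2.304 -2.686]
```

The fingertips closed on the sloping shoulder (52 mm), so I'll reopen and re-grip on the cap, 12 mm higher.

Emit:
drive_tool(moves=[[[0,0,0],0,0.8],[[0,0,0],0,0.8],[[0,0,-0.1],0,0.8],[[0,0,-0.15],0,0.8],[[0,0,0],0,0.8],[[0,0,0],0,0.45],[[0,0,0],0,0.45],[[0,0,0],0,0.45],[[0,0,0],0,0.45],[[0,0,0],0,0.45],[[0,0,0],0,0.45],[[0,0,0],0,0.45]])

```text
time: 12.4
tool_pos: [515.8, 117.7, 158.1]
eef_rot: [0.758, 0.653, -0.0, -0.0]
ft_force: [-0.2, 0.2, -1.2]
grip_width: 46.5
grip_force: 25.0
```

```bash
python3 -c "
from t import *
print(to(441.2,394.1,290,-8.6))
d=snap('wrist'); P=cloud(d); print('wide',near((516,118),103,120,P,32))"
```

```text
tcp [515.8 117.7 158.1] yaw -8.50 turn(share of .15) 0.01 shift(rows) [ 5.243 -2.302 -2.639]
wide (array([517.2, 126.1]), 30.8, array([517.2, 124.3, 111.2]), 8823)
```

Emit:
drive_tool(moves=[[[0,0,-0.2],0,0.45],[[0,0,-0.5],0,0.45],[[0,0,-0.6],0,0.45],[[0,0,-0.6],0,0.45],[[0,0,-0.5],0,0.45],[[0,0,-0.2],0,0.45],[[0.3,-0.13,0],0,0.45],[[0.5,-0.22,0],0,0.45],[[0.6,-0.27,0],0,0.45],[[0.6,-0.27,0],0,0.45],[[0.6,-0.27,0],0,0.45],[[0.6,-0.27,0],0,0.45]])

```text
time: 13.65
tool_pos: [468.0, 287.5, 287.8]
eef_rot: [0.758, 0.653, -0.0, -0.0]
ft_force: [0.4, 0.0, -1.8]
grip_width: 46.5
grip_force: 25.0
```

Emit:
drive_tool(moves=[[[0.6,-0.27,0],0,0.45],[[0.6,-0.25,0],0,0.45],[[0.5,-0.2,0],0,0.45],[[0.3,-0.15,0],0,0.45],[[0,0,0],0,0.45],[[0,0,0],0,0.45],[[0,0,0],0,0.45]])

```text
time: 14.35
tool_pos: [441.5, 389.8, 288.2]
eef_rot: [0.758, 0.652, -0.0, 0.001]
ft_force: [0.3, 0.1, -0.8]
grip_width: 46.9
grip_force: 25.0
```

```bash
python3 -c "
from t import *
print(to(441.2,394.1,156.5,-8.6))"
```

```text
tcp [441.5 389.8 288.2] yaw -8.66 turn(share of .15) -0.01 shift(rows) [ 0.087 -0.021  2.634]
```

Emit:
drive_tool(moves=[[[0.08,-0.02,0.2],0,0.45],[[0,0,0.5],0,0.45],[[0,0,0.6],0,0.45],[[0,0,0.6],0,0.45],[[0,0,0.4],0,0.45],[[0,0,0.2],0,0.45],[[0,0,0.05],0,0.45],[[0,0,0],0,0.45],[[0,0,0],0,0.45]])

```text
time: 15.25
tool_pos: [440.9, 396.3, 161.8]
eef_rot: [0.758, 0.653, 0.001, -0.0]
ft_force: [-0.3, -0.2, -1.0]
grip_width: 46.3
grip_force: 25.0
```

```bash
python3 -c "
from t import *
print(to(441.2,394.1,156.1,-8.6),status.get_state()['ft_force'])"
```

```text
tcp [440.9 396.3 161.8] yaw -8.52 turn(share of .15) 0.01 shift(rows) [-0.042  0.012  0.114] [-0.34817149 -0.20796794 -1.03786927]
```

Emit:
drive_tool(moves=[[[-0.02,0,0.06],0,0.45],[[0,0,0.04],0,0.45],[[0,0,0],0,0.45],[[0,0,0],0,0.53],[[0,0,0],0,0.56],[[0,0,0],0,0.62],[[0,0,0],0,0.75],[[0,0,0],0,0.75],[[0,0,-0.3],0,0.75],[[0,0,-0.7],0,0.75],[[0,0,-0.8],0,0.75],[[0,0,-0.6],0,0.75]])

```text
time: 16.45
tool_pos: [440.7, 395.1, 279.1]
eef_rot: [0.758, 0.653, 0.001, -0.0]
ft_force: [0.0, -0.1, -1.3]
grip_width: 66.2
grip_force: 0.0
```

Emit:
drive_tool(moves=[[[0,0,0],-1,0.75],[[0,0,0],-1,0.75],[[0,0,0],-1,0.75],[[0,0,0],-1,0.75],[[0,0,0],-1,0.75],[[0,0,0],-1,0.75],[[0,0,0],-0.24,0.75],[[0,0,0],0,0.75]])

```text
time: 17.25
tool_pos: [440.4, 394.7, 276.8]
eef_rot: [0.382, 0.924, 0.0, 0.0]
ft_force: [0.0, 0.1, 0.6]
grip_width: 66.0
grip_force: 0.0
```

```bash
python3 -c "
from t import *
print(to(582.5,145.5,250,45)); print(status.get_state()['joint_pos'].round(2))
d=snap('top'); P=cloud(d); print('clear',near((533,414),112,130,P,40),'wide',near((441,395),103,120,P,40))"
```

```text
tcp [440.4 394.7 276.8] yaw 45.10 turn(share of .15) 0.01 shift(rows) [-5.534 -1.516  0.535]
[-0.96  0.47  0.2   1.73 -0.11  0.95  0.08]
clear None wide None
```

Emit:
drive_tool(moves=[[[-0.5,-0.14,0],0,0.75],[[-0.75,-0.2,0],0,0.75],[[-0.75,-0.2,0],0,0.75],[[-0.75,-0.2,0],0,0.75],[[-0.75,-0.2,0],0,0.75],[[-0.75,-0.2,0],0,0.75],[[-0.75,-0.2,0],0,0.75],[[-0.53,-0.18,0],0,0.75],[[0,0,0],0,0.75],[[0,0,0],0,0.75],[[0,0,0],0,0.75]])

```text
time: 18.4
tool_pos: [581.8, 147.6, 275.8]
eef_rot: [0.381, 0.925, 0.0, -0.0]
ft_force: [-0.2, -0.6, -0.3]
grip_width: 66.3
grip_force: 0.0
```

```bash
python3 - <<'E'
from t import *
print(to(582.5,145.5,97,45))
d=snap('top'); P=cloud(d); print('clear',near((533,414),112,130,P,40),'wide',near((441,395),103,120,P,40))
d=snap("wrist"); save(d,"pics/w3.png"); np.savez("w3.npz",**{k:d[k] for k in("pixels","depth","K","k1","Rw","c")})
P=cloud(d); print("vial",near((582.5,145.5),50,65,P,25))
E
```

```text
tcp [581.8 147.6 275.8] yaw 45.21 turn(share of .15) 0.02 shift(rows) [-0.042 -0.022  3.577]
clear (array([534. , 417.1]), 21.5, array([534. , 415.8, 118.1]), 149) wide (array([440.7, 396. ]), 23.8, array([440.8, 395.6, 108.3]), 202)
vial (array([583. , 144.7]), 13.1, array([582.8, 145.6,  56. ]), 658)
```

View pics/w3.png

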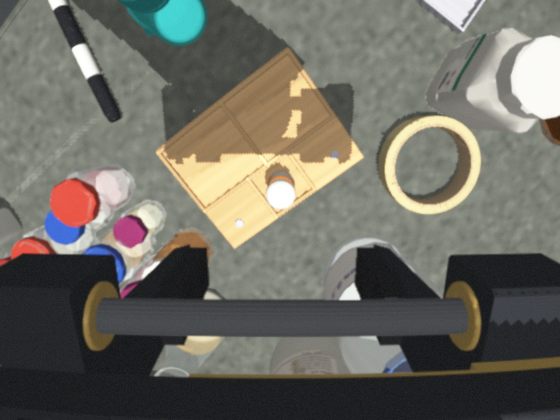

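The stand is empty except for the vial (cap at (281,193)). Its corners are at (290,48), (363,156), (236,248) and (157,152). Next I'll check the clearance of the tall bottle behind the stand against the gripper body.

```bash
python3 - <<'E'
from t import *
d=load("w3.npz")
w=onplane(d,[(290,48),(363,156),(236,248),(157,152)],9)[:,:2]; print(w.round(1).tolist(),w.mean(0).round(1),np.linalg.norm(w-np.roll(w,-1,0),axis=1).round(),[round(float(np.degrees(np.arctan2(*(v[::-1]))))%180,1) for v in np.roll(w,-1,0)-w])
q=np.concatenate([cloud(load(n))[load(n)["depth"]>0] for n in("w1.npz","w3.npz","top0.npz","scene0.npz")])
for yaw in(30,40,45,50,60,70):
    a=np.radians(yaw); e=q-[582.8,145.2,0]; L=e[:,0]*np.cos(a)+e[:,1]*np.sin(a); W=-e[:,0]*np.sin(a)+e[:,1]*np.cos(a)
    m=(q[:,2]>85)&(q[:,2]<200)&(abs(L)<110)&(abs(W)<50)&~((abs(L)<60)&(abs(W)<25))
    # exclude known removed bottles
    m&=(np.hypot(q[:,0]-523,q[:,1]-197)>50)&(np.hypot(q[:,0]-516,q[:,1]-118)>50)
    over=np.maximum(abs(L[m])-93.5,abs(W[m])-37.5); print(yaw,m.sum(), "min margin",over.min().round() if m.any() else None, (q[m][over<3][:,:].mean(0).round(), (over<3).sum(), q[m][over<3][:,2].max().round()) if (over<3).any() else "")
E
```

```text
[[497.4, 242.7], [620.0, 223.8], [598.2, 64.0], [473.0, 81.6]] [547.1 153. ] [124. 161. 126. 163.] [171.2, 82.2, 172.0, 81.4]
30 3782 min margin -5.0 (array([677., 159., 116.]), np.int64(1035), np.float64(150.0))
40 1459 min margin 5.0 
45 0 min margin None 
50 7 min margin 9.0 
60 16 min margin 2.0 (array([569.,  42.,  90.]), np.int64(1), np.float64(90.0))
70 11 min margin 8.0
```

Emit:
drive_tool(moves=[[[-0.05,-0.02,0.3],0,0.6],[[0,0,0.7],0,0.6],[[0,0,0.8],0,0.6],[[0,0,0.7],0,0.6],[[0,0,0.5],0,0.6],[[0,0,0.3],0,0.6],[[0,0,0.15],0,0.6],[[0,0,0],0,0.6],[[0,0,0],0,0.6],[[0,0,0],0,0.6]], force=10)

```text
time: 19.5
tool_pos: [584.3, 143.7, 104.5]
eef_rot: [0.382, 0.924, 0.001, 0.001]
ft_force: [0.3, 1.0, 1.0]
grip_width: 53.3
grip_force: 0.0
```

```bash
python3 -c "
from t import *
print(to(582.8,145.4,97,45),status.get_state()['ft_force'])"
```

```text
tcp [584.3 143.7 104.5] yaw 45.12 turn(share of .15) 0.01 shift(rows) [0.045 0.002 0.15 ] [0.25795293 1.01439586 0.97302203]
```

Emit:
drive_tool(moves=[[[0.04,0,0.08],0,0.6],[[0,0,0.07],0,0.6],[[0,0,0],0,0.6],[[0,0,0],0,0.6],[[0,0,0],0,0.2],[[0,0,0],0,0.2],[[0,0,0],0,0.2],[[0,0,0],0,0.2],[[0,0,0],0,0.2],[[0,0,0],0,0.2],[[0,0,0],0,0.2]])

```text
time: 20.6
tool_pos: [582.1, 144.9, 95.7]
eef_rot: [0.382, 0.924, 0.0, 0.0]
ft_force: [-0.5, 0.0, -0.4]
grip_width: 26.2
grip_force: 10.0
```

```bash
python3 -c "
from t import *
print(to(378,-200,220,45),status.get_state()['ft_force'])"
```

```text
tcp [582.1 144.9  95.7] yaw 45.12 turn(share of .15) 0.01 shift(rows) [-1.992 -7.763 -2.485] [-0.4693507   0.04154152 -0.35475423]
```

Emit:
drive_tool(moves=[[[0,0,-0.2],0,0.2],[[0,0,-0.5],0,0.2],[[0,0,-0.7],0,0.2],[[0,0,-0.7],0,0.2],[[0,0,-0.4],0,0.2],[[-0.1,-0.3,0],0,0.2],[[-0.15,-0.6,0],0,0.2],[[-0.18,-0.7,0],0,0.2],[[-0.18,-0.7,0],0,0.2],[[-0.18,-0.7,0],0,0.2],[[-0.18,-0.7,0],0,0.2],[[-0.18,-0.7,0],0,0.2]])

```text
time: 21.8
tool_pos: [465.3, -53.4, 220.1]
eef_rot: [0.382, 0.924, -0.0, -0.001]
ft_force: [1.3, -0.3, -0.8]
grip_width: 26.2
grip_force: 10.0
```

Emit:
drive_tool(moves=[[[-0.18,-0.7,0],0,0.2],[[-0.18,-0.7,0],0,0.2],[[-0.18,-0.7,0],0,0.2],[[-0.18,-0.7,0],0,0.2],[[-0.14,-0.45,0],0,0.2],[[0,0,0],0,0.2],[[0,0,0],0,0.2],[[0,0,0],0,0.2]])

```text
time: 22.6
tool_pos: [383.4, -196.1, 220.4]
eef_rot: [0.381, 0.925, 0.0, -0.0]
ft_force: [0.4, -0.0, 0.6]
grip_width: 26.1
grip_force: 10.0
```

```bash
python3 - <<'E'
from t import *
print(to(378,-200,97,45),status.get_state()['joint_pos'].round(2))
d=snap("wrist"); save(d,"pics/w4.png"); np.savez("w4.npz",**{k:d[k] for k in("pixels","depth","K","k1","Rw","c")})
E
```

```text
tcp [ 383.4 -196.1  220.4] yaw 45.20 turn(share of .15) 0.02 shift(rows) [ 0.02  -0.132  2.469] [ 0.08  0.31  0.34  2.18 -0.16  0.68  1.32]
```

View pics/w4.png

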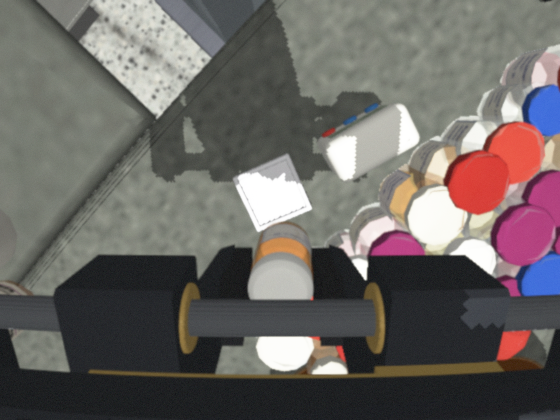

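The empty dish has corners (233,183), (289,154), (312,207), (256,232). The vial is held upright, just below it in the picture.

```bash
python3 - <<'E'
from t import *
d=load("w4.npz")
w=onplane(d,[(233,183),(289,154),(312,207),(256,232)],8)[:,:2]; print(w.round(1).tolist(),w.mean(0).round(1),np.linalg.norm(w-np.roll(w,-1,0),axis=1).round())
hsv=cv2.cvtColor(d["pixels"],cv2.COLOR_RGB2HSV); m=((hsv[...,2]>120)&(hsv[...,1]<40)).astype(np.uint8); m[:150]=0; m[236:]=0; m[:,:225]=0; m[:,316:]=0
c=max(cv2.findContours(m,cv2.RETR_EXTERNAL,cv2.CHAIN_APPROX_NONE)[0],key=cv2.contourArea)
rr=cv2.minAreaRect(onplane(d,c[:,0],8)[:,:2].astype(np.float32)); print(rr)
x,y=(np.array(rr[0])+w.mean(0)+[377.9,-199.6])/3; print(x,y,to(x,y,94.5,45))
E
```

```text
[[347.7, -218.7], [363.8, -167.8], [410.3, -185.7], [392.0, -236.3]] [ 378.5 -202.1] [53. 50. 54. 48.]
((377.4339294433594, -204.54171752929688), (79.48511505126953, 71.09567260742188), 45.230247497558594)
377.9288342811723 -202.09158259796118 tcp [ 383.6 -196.   220.5] yaw 45.23 turn(share of .15) 0.03 shift(rows) [-0.007 -0.167  2.52 ]
```

Emit:
drive_tool(moves=[[[0,-0.15,0.1],0,0.2],[[0,0,0.3],0,0.2],[[0,0,0.5],0,0.2],[[0,0,0.5],0,0.2],[[0,0,0.5],0,0.2],[[0,0,0.25],0,0.2],[[0,0,0.1],0,0.2],[[0,0,0],0,0.2],[[0,0,0],0,0.2],[[0,0,0],0,0.2]])

```text
time: 23.65
tool_pos: [378.5, -202.5, 108.9]
eef_rot: [0.382, 0.924, 0.0, 0.001]
ft_force: [-0.7, 0.0, -0.3]
grip_width: 26.1
grip_force: 10.0
```

```bash
python3 -c "
from t import *
print(to(378.2,-201,94.7,45),status.get_state()['ft_force'])"
```

```text
tcp [ 378.5 -202.5  108.9] yaw 45.13 turn(share of .15) 0.02 shift(rows) [0.026 0.017 0.284] [-0.70204642  0.02655367 -0.29361721]
```

Emit:
drive_tool(moves=[[[0.02,0.01,0.14],0,0.2],[[0,0,0.08],0,0.2],[[0,0,0.04],0,0.2],[[0,0,0],0,0.2],[[0,0,0],0,0.2]])

```text
time: 24.15
tool_pos: [377.7, -201.3, 95.2]
eef_rot: [0.382, 0.924, -0.0, -0.0]
ft_force: [-0.3, -0.2, -0.7]
grip_width: 25.8
grip_force: 10.0
```

```bash
python3 -c "
from t import *
print(to(378.2,-201,94.7,45),status.get_state()['ft_force'])"
```

```text
tcp [ 377.7 -201.3   95.2] yaw 45.12 turn(share of .15) 0.01 shift(rows) [-0.003  0.012  0.009] [-0.29987252 -0.17241928 -0.73696313]
```

Emit:
drive_tool(moves=[[[0,0,0.01],0,0.3],[[0,0,0],0,0.36],[[0,0,0],0,0.45],[[0,0,0],0,0.6],[[0,0,0],0,0.6],[[0,0,-0.3],0,0.6],[[0,0,-0.6],0,0.6],[[0,0,-0.6],0,0.6],[[0,0,-0.5],0,0.6],[[-0.3,-0.3,0],0,0.6],[[-0.5,-0.5,0],0,0.6],[[-0.5,-0.5,0],0,0.6]])

```text
time: 25.35
tool_pos: [378.2, -293.8, 195.1]
eef_rot: [0.381, 0.925, 0.0, 0.0]
ft_force: [-0.6, -0.1, -0.1]
grip_width: 52.7
grip_force: 0.0
```

Emit:
drive_tool(moves=[[[-0.5,-0.5,0],0,0.6],[[-0.39,-0.39,0],0,0.6],[[0,0,0],0,0.6],[[0,0,0],0,0.6],[[0,0,0],0,0.6]])

```text
time: 25.85
tool_pos: [378.1, -354.7, 194.5]
eef_rot: [0.381, 0.925, 0.001, -0.0]
ft_force: [1.1, 1.0, 0.0]
grip_width: 52.9
grip_force: 0.0
```

```bash
python3 - <<'E'
from t import *
d=snap("wrist"); save(d,"pics/w5.png"); np.savez("w5.npz",**{k:d[k] for k in("pixels","depth","K","k1","Rw","c")})
P=cloud(d); print("fresh",near((375,-352),48,62,P,30),"old",near((378,-201),48,62,P,25))
d=snap("scene"); P=cloud(d); print("old(scene)",near((378,-201),48,62,P,25))
print(to(375,-350,96,45),status.get_state()['joint_pos'].round(2))
E
```

```text
fresh (array([ 378.6, -357.3]), 13.1, array([ 377.6, -356.4,   55. ]), 1175) old (array([ 378.7, -201.7]), 13.1, array([ 377.8, -203.3,   54.8]), 1475)
old(scene) (array([ 379.1, -201.6]), 13.2, array([ 377.5, -203.5,   54.2]), 119)
tcp [ 378.3 -354.8  194.6] yaw 45.22 turn(share of .15) 0.03 shift(rows) [0.113 0.02  1.972] [ 0.4   0.49  0.34  1.98 -0.25  0.71  1.68]
```

View pics/w5.png

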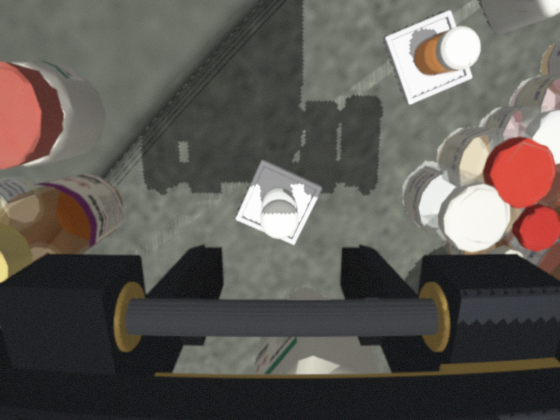

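The old vial stands upright in its dish (cap at (460,47)). The fresh vial's cap is at (280,213). Bottles at the lower left are close, so I'll check body clearance there.

```bash
python3 - <<'E'
from t import *
q=np.concatenate([cloud(load(n))[load(n)["depth"]>0] for n in("w5.npz","top0.npz","scene0.npz","w4.npz")])
q=q[(np.hypot(q[:,0]-378,q[:,1]+357)<140)&(q[:,2]>80)&(q[:,2]<170)]
for yaw in(0,15,30,45,60,75,90):
    a=np.radians(yaw); e=q-[378.3,-356.8,0]; L=e[:,0]*np.cos(a)+e[:,1]*np.sin(a); W=-e[:,0]*np.sin(a)+e[:,1]*np.cos(a)
    o=np.maximum(abs(L)-93.5,abs(W)-37.5); print(yaw,o.min().round(), (o<5).sum(), q[o<5].max(0).round() if (o<5).any() else "")
E
```

```text
0 -28.0 6210 [ 477. -317.  170.]
15 -35.0 4541 [ 404. -317.  170.]
30 -37.0 4571 [ 448. -271.  170.]
45 -37.0 4541 [ 404. -317.  170.]
60 -37.0 4541 [ 404. -317.  170.]
75 -33.0 4564 [ 444. -271.  170.]
90 -26.0 4541 [ 404. -317.  170.]
```

```bash
python3 - <<'E'
from t import *
L0=[]
for n in("w5.npz","top0.npz","scene0.npz"):
    d=load(n); m=d["depth"]>0
    if n[0]=="w": m[240:]=0
    L0.append(cloud(d)[m])
q=np.concatenate(L0)
q=q[(np.hypot(q[:,0]-378,q[:,1]+357)<140)&(q[:,2]>80)&(q[:,2]<170)]
for yaw in(0,15,30,45,60,75,90):
    a=np.radians(yaw); e=q-[378.3,-356.8,0]; L=e[:,0]*np.cos(a)+e[:,1]*np.sin(a); W=-e[:,0]*np.sin(a)+e[:,1]*np.cos(a)
    o=np.maximum(abs(L)-93.5,abs(W)-37.5); print(yaw,o.min().round(), (o<5).sum(), q[o<5].max(0).round() if (o<5).any() else "")
E
```

```text
0 -10.0 286 [ 477. -380.  142.]
15 10.0 0 
30 1.0 24 [ 448. -271.   82.]
45 6.0 0 
60 5.0 0 
75 1.0 19 [ 444. -271.   82.]
90 21.0 0
```

Emit:
drive_tool(moves=[[[-0.03,-0.03,0.2],0,0.6],[[0,0,0.5],0,0.6],[[0,0,0.5],0,0.6],[[0,0,0.4],0,0.6],[[0,0,0.2],0,0.6],[[0,0,0.1],0,0.6],[[0,0,0],0,0.6],[[0,0,0],0,0.6]])

```text
time: 26.75
tool_pos: [378.4, -358.6, 100.3]
eef_rot: [0.382, 0.924, -0.0, 0.001]
ft_force: [-0.1, 0.0, 0.5]
grip_width: 52.9
grip_force: 0.0
```

```bash
python3 -c "
from t import *
print(to(378.3,-356.8,94.7,45),status.get_state()['ft_force'])"
```

```text
tcp [ 378.4 -358.6  100.3] yaw 45.13 turn(share of .15) 0.01 shift(rows) [0.026 0.023 0.113] [-0.11056597  0.00433723  0.4547663 ]
```

Emit:
drive_tool(moves=[[[0.03,0.02,0.11],0,0.6],[[0,0,0],0,0.6],[[0,0,0],0,0.2],[[0,0,0],0,0.2],[[0,0,0],0,0.2],[[0,0,0],0,0.2],[[0,0,0],0,0.2],[[0,0,0],0,0.2],[[0,0,0],0,0.2]])

```text
time: 27.65
tool_pos: [377.8, -356.6, 94.3]
eef_rot: [0.382, 0.924, -0.0, 0.0]
ft_force: [0.8, -0.4, 1.0]
grip_width: 25.9
grip_force: 10.0
```

```bash
python3 -c "
from t import *
print(to(582.8,145.4,220,45),status.get_state()['ft_force'])"
```

```text
tcp [ 377.8 -356.6   94.3] yaw 45.12 turn(share of .15) 0.01 shift(rows) [ 4.199  9.999 -2.514] [ 0.76385192 -0.39692773  0.99811842]
```

Emit:
drive_tool(moves=[[[0,0,-0.2],0,0.2],[[0,0,-0.5],0,0.2],[[0,0,-0.7],0,0.2],[[0,0,-0.7],0,0.2],[[0,0,-0.4],0,0.2],[[0.15,0.35,0],0,0.2],[[0.25,0.6,0],0,0.2],[[0.3,0.7,0],0,0.2],[[0.3,0.7,0],0,0.2],[[0.3,0.7,0],0,0.2],[[0.3,0.7,0],0,0.2],[[0.3,0.7,0],0,0.2]])

```text
time: 28.85
tool_pos: [467.6, -130.3, 219.9]
eef_rot: [0.382, 0.924, 0.0, 0.0]
ft_force: [1.3, 0.2, -1.2]
grip_width: 26.2
grip_force: 10.0
```

Emit:
drive_tool(moves=[[[0.3,0.7,0],0,0.2],[[0.3,0.7,0],0,0.2],[[0.3,0.7,0],0,0.2],[[0.3,0.7,0],0,0.2],[[0.3,0.7,0],0,0.2],[[0.3,0.7,0],0,0.2],[[0.3,0.7,0],0,0.2],[[0.2,0.6,0],0,0.2],[[0,0,0],0,0.2],[[0,0,0],0,0.2],[[0,0,0],0,0.2]])

```text
time: 29.95
tool_pos: [579.5, 142.6, 219.4]
eef_rot: [0.382, 0.924, -0.001, 0.0]
ft_force: [0.0, -0.5, 0.1]
grip_width: 26.3
grip_force: 10.0
```

```bash
python3 - <<'E'
from t import *
print(to(583,146,115,45))
d=snap("wrist"); save(d,"pics/w6.png"); np.savez("w6.npz",**{k:d[k] for k in("pixels","depth","K","k1","Rw","c")})
E
```

```text
tcp [579.5 142.6 219.4] yaw 45.03 turn(share of .15) 0.00 shift(rows) [-0.     0.098  2.089]
```

View pics/w6.png

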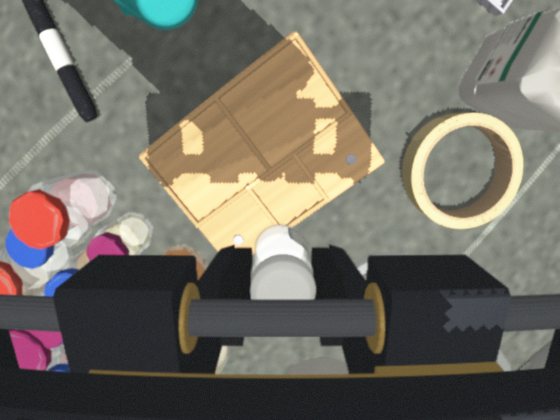

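The stand's ribs are clear: corners (295,33), (383,160), (139,156). The divider junction is at (268,167), the divider front at (217,97) and the back-pocket rib starts at (250,182) and (293,160).

```bash
python3 - <<'E'
from t import *
d=load("w6.npz")
w=onplane(d,[(295,33),(383,160),(139,156),(268,167),(217,97),(250,182),(293,160)],9)[:,:2]; print(w.round(1).tolist())
c=(w[1]+w[2])/2; a=np.radians(-8.4); ux=np.array([np.cos(a),np.sin(a)]); uy=np.array([-ux[1],ux[0]])
print("centre",c.round(1)); 
for p in w: print(((p-c)@ux).round(1),((p-c)@uy).round(1))
E
```

```text
[[496.3, 240.1], [618.6, 223.1], [471.7, 81.1], [555.1, 150.8], [486.6, 162.2], [553.3, 131.0], [565.7, 169.6]]
centre [545.1 152.1]
-61.1 80.0
62.3 81.0
-62.3 -81.0
10.1 0.2
-59.4 1.5
11.2 -19.6
17.8 20.4
```

Emit:
drive_tool(moves=[[[0,0.09,0.1],0,0.2],[[0,0,0.4],0,0.2],[[0,0,0.6],0,0.2],[[0,0,0.6],0,0.2],[[0,0,0.3],0,0.2],[[0,0,0.1],0,0.2],[[0,0,0],0,0.2],[[0,0,0],0,0.2],[[0,0,0],0,0.2]])

```text
time: 30.9
tool_pos: [584.0, 147.6, 115.5]
eef_rot: [0.382, 0.924, 0.001, 0.001]
ft_force: [0.4, -0.7, 0.8]
grip_width: 26.0
grip_force: 10.0
```

```bash
python3 -c "
from t import *
print(to(582.6,146,96,45),status.get_state()['ft_force'])"
```

```text
tcp [584.  147.6 115.5] yaw 45.12 turn(share of .15) 0.01 shift(rows) [-0.002 -0.043  0.391] [ 0.43614701 -0.66806945  0.77838943]
```

Emit:
drive_tool(moves=[[[0,-0.04,0.15],0,0.2],[[0,0,0.12],0,0.2],[[0,0,0.08],0,0.2],[[0,0,0.03],0,0.2],[[0,0,0],0,0.2],[[0,0,0],0,0.2]])

```text
time: 31.5
tool_pos: [581.4, 145.8, 95.3]
eef_rot: [0.382, 0.924, -0.0, -0.0]
ft_force: [-1.9, -1.2, 4.8]
grip_width: 26.1
grip_force: 10.0
```

```bash
python3 -c "
from t import *
print(to(582.6,146,96,45),status.get_state()['ft_force'])"
```

```text
tcp [581.4 145.8  95.3] yaw 45.12 turn(share of .15) 0.01 shift(rows) [-0.013  0.02  -0.015] [-1.90136916 -1.21756739  4.78023423]
```

Emit:
drive_tool(moves=[[[0,0,-0.01],0,0.3],[[0,0,0],0,0.36],[[0,0,0],0,0.45],[[0,0,0],0,0.6],[[0,0,0],0,0.6],[[0,0,-0.3],0,0.6],[[0,0,-0.7],0,0.6],[[0,0,-0.8],0,0.7],[[0,0,-0.8],0,0.8],[[0,0,-0.8],0,0.8],[[0,0,-0.5],0.24,0.8]])

```text
time: 32.6
tool_pos: [582.6, 145.9, 295.2]
eef_rot: [0.399, 0.917, 0.002, 0.002]
ft_force: [0.6, 0.5, 0.4]
grip_width: 70.4
grip_force: 0.0
```

Emit:
drive_tool(moves=[[[0,0,0],1,0.8],[[0,0,0],1,0.8],[[0,0,0],1,0.8],[[0,0,0],1,0.8],[[0,0,0],1,0.8],[[0,0,0],1,0.8],[[0,0,0],0,0.8],[[0,0,0],0,0.8]])

```text
time: 33.4
tool_pos: [581.6, 146.1, 291.4]
eef_rot: [0.756, 0.654, 0.0, 0.0]
ft_force: [0.2, -0.7, 1.2]
grip_width: 70.4
grip_force: 0.0
```

```bash
python3 - <<'E'
from t import *
print(to(440.8,395.8,290,-8.5))
for n in("wrist","scene","top"):
    P=cloud(snap(n)); print(n,"fresh in stand",near((582.6,146),48,65,P,25))
E
```

```text
tcp [581.6 146.1 291.4] yaw -8.27 turn(share of .15) 0.03 shift(rows) [ 4.523 -3.524  0.028]
wrist fresh in stand (array([582.6, 145.4]), 12.9, array([582.7, 146.3,  55.9]), 611)
scene fresh in stand (array([581.6, 143.5]), 12.3, array([579.2, 141.5,  53.5]), 48)
top fresh in stand None
```

Emit:
drive_tool(moves=[[[0.3,-0.24,0],0,0.8],[[0.6,-0.46,0],0,0.8],[[0.7,-0.54,0],0,0.8],[[0.7,-0.54,0],0,0.8],[[0.7,-0.54,0],0,0.8],[[0.7,-0.54,0],0,0.8],[[0.5,-0.4,0],0,0.8],[[0.3,-0.26,0],0,0.8],[[0,0,0],0,0.8],[[0,0,0],0,0.8],[[0,0,0],0,0.8]])

```text
time: 34.65
tool_pos: [442.2, 392.8, 290.9]
eef_rot: [0.758, 0.652, 0.0, 0.0]
ft_force: [-1.1, 0.2, 1.0]
grip_width: 70.8
grip_force: 0.0
```

```bash
python3 - <<'E'
from t import *
P=cloud(snap("wrist")); print(near((440.8,395.8),100,115,P,32),near((534,416),112,125,P,32))
print(to(440.8,395.8,156.5,-8.5))
E
```

```text
(array([440.5, 395.2]), 23.7, array([440.8, 396.6, 109.4]), 2875) (array([533.4, 415.4]), 21.2, array([532.2, 416. , 118.6]), 2523)
tcp [442.1 392.8 290.9] yaw -8.65 turn(share of .15) -0.02 shift(rows) [ 0.057 -0.037  2.687]
```

Emit:
drive_tool(moves=[[[0.05,-0.03,0.3],0,0.8],[[0,0,0.6],0,0.8],[[0,0,0.7],0,0.8],[[0,0,0.6],0,0.8],[[0,0,0.3],0,0.8],[[0,0,0.1],0,0.8],[[0,0,0],0,0.8],[[0,0,0],0,0.8],[[0,0,0],0,0.8]], force=25)

```text
time: 35.6
tool_pos: [440.5, 397.8, 162.0]
eef_rot: [0.758, 0.653, 0.001, -0.0]
ft_force: [0.9, 0.2, 0.5]
grip_width: 70.8
grip_force: 0.0
```

```bash
python3 -c "
from t import *
print(to(440.6,395.5,156.3,-8.5),status.get_state()['ft_force'])"
```

```text
tcp [440.5 397.8 162. ] yaw -8.51 turn(share of .15) -0.00 shift(rows) [-0.045  0.009  0.115] [0.90142769 0.18112167 0.49350303]
```

Emit:
drive_tool(moves=[[[-0.04,0,0.11],0,0.8],[[0,0,0],0,0.8],[[0,0,0],0,0.45],[[0,0,0],0,0.45],[[0,0,0],0,0.45],[[0,0,0],0,0.45],[[0,0,0],0,0.45],[[0,0,0],0,0.45],[[0,0,0],0,0.45]])

```text
time: 36.5
tool_pos: [439.6, 395.3, 155.3]
eef_rot: [0.758, 0.653, 0.0, 0.0]
ft_force: [-0.2, 0.6, -0.9]
grip_width: 46.6
grip_force: 25.0
```

```bash
python3 -c "
from t import *
print(to(516.5,116.9,290,-8.5),status.get_state()['ft_force'])"
```

```text
tcp [439.6 395.3 155.3] yaw -8.51 turn(share of .15) -0.00 shift(rows) [-5.279  2.345 -2.695] [-0.15464819  0.63276165 -0.87469963]
```

Emit:
drive_tool(moves=[[[0,0,-0.2],0,0.45],[[0,0,-0.5],0,0.45],[[0,0,-0.6],0,0.45],[[0,0,-0.6],0,0.45],[[0,0,-0.5],0,0.45],[[0,0,-0.3],0,0.45],[[-0.3,0.13,0],0,0.45],[[-0.5,0.22,0],0,0.45],[[-0.6,0.27,0],0,0.45],[[-0.6,0.27,0],0,0.45],[[-0.6,0.27,0],0,0.45],[[-0.6,0.27,0],0,0.45]])

```text
time: 37.7
tool_pos: [486.0, 223.4, 288.8]
eef_rot: [0.758, 0.652, -0.001, 0.0]
ft_force: [0.7, 0.4, -0.2]
grip_width: 46.9
grip_force: 25.0
```

Emit:
drive_tool(moves=[[[-0.6,0.27,0],0,0.45],[[-0.6,0.27,0],0,0.45],[[-0.5,0.2,0],0,0.45],[[-0.3,0.15,0],0,0.45],[[0,0,0],0,0.45],[[0,0,0],0,0.45],[[0,0,0],0,0.45]])

```text
time: 38.4
tool_pos: [515.1, 122.0, 289.6]
eef_rot: [0.757, 0.653, -0.0, -0.0]
ft_force: [0.1, -0.5, -0.9]
grip_width: 46.8
grip_force: 25.0
```

```bash
python3 - <<'E'
from t import *
print(to(516.4,117,160,-8.5))
d=snap("wrist"); np.savez("w7.npz",**{k:d[k] for k in("pixels","depth","K","k1","Rw","c")}); save(d,"pics/w7.png")
E
```

```text
tcp [515.1 122.  289.6] yaw -8.41 turn(share of .15) 0.01 shift(rows) [-0.095  0.044  2.592]
```

View pics/w7.png

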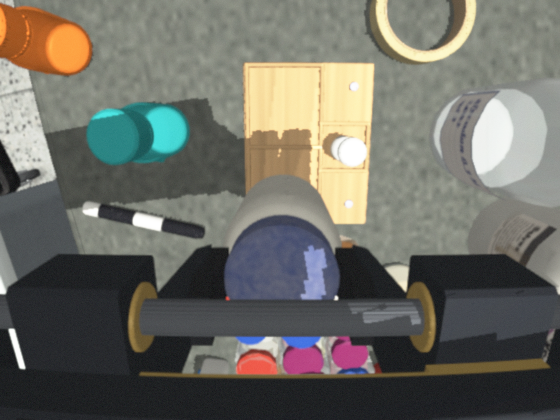

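The left front pocket is empty, with corners (249,67), (319,67), (317,147), (249,147). The fresh vial stands in the back pocket with its cap at (349,152). The wide bottle is held upright.

```bash
python3 - <<'E'
from t import *
d=load("w7.npz")
w=onplane(d,[(249,67),(319,67),(317,147),(249,147)],9)[:,:2]; print("L pocket",w.round(1).tolist(),w.mean(0).round(1),np.linalg.norm(w-np.roll(w,-1,0),axis=1).round())
w=onplane(d,[(245,64),(373,64),(366,223)],9)[:,:2]; print(w.round(1).tolist(),((w[0]+w[2])/2).round(1),np.linalg.norm(np.diff(w,axis=0),axis=1).round())
w=onplane(d,[(322,123),(370,126),(368,166),(320,166)],9)[:,:2]; print("B pocket",w.mean(0).round(1),np.linalg.norm(w-np.roll(w,-1,0),axis=1).round())
E
```

```text
L pocket [[499.8, 236.9], [567.3, 226.9], [555.6, 150.0], [487.0, 160.1]] [527.5 193.5] [68. 78. 69. 78.]
[[496.4, 240.2], [620.2, 222.7], [598.3, 61.7]] [547.4 151. ] [125. 162.]
B pocket [584.3 147.4] [49. 41. 50. 44.]
```

Emit:
drive_tool(moves=[[[-0.1,0.04,0.1],0,0.45],[[0,0,0.4],0,0.45],[[0,0,0.6],0,0.45],[[0,0,0.6],0,0.45],[[0,0,0.4],0,0.45],[[0,0,0.2],0,0.45],[[0,0,0],0,0.45],[[0,0,0],0,0.45],[[0,0,0],0,0.45]])

```text
time: 39.35
tool_pos: [517.8, 115.9, 176.3]
eef_rot: [0.758, 0.653, 0.001, 0.0]
ft_force: [-0.3, 0.1, -1.7]
grip_width: 46.7
grip_force: 25.0
```

```bash
python3 -c "
from t import *
print(to(516.5,116.5,157.8,-8.5),status.get_state()['ft_force'])"
```

```text
tcp [517.8 115.9 176.3] yaw -8.50 turn(share of .15) 0.00 shift(rows) [ 0.007 -0.028  0.371] [-0.28861037  0.13704419 -1.66225846]
```

Emit:
drive_tool(moves=[[[0.01,-0.02,0.15],0,0.45],[[0,0,0.12],0,0.45],[[0,0,0.06],0,0.45],[[0,0,0],0,0.45],[[0,0,0],0,0.45]])

```text
time: 39.85
tool_pos: [516.1, 116.3, 158.7]
eef_rot: [0.758, 0.653, -0.0, 0.0]
ft_force: [-1.0, -0.7, -1.8]
grip_width: 46.9
grip_force: 25.0
```

```bash
python3 -c "
from t import *
print(to(516.5,116.5,157.8,-8.5),status.get_state()['ft_force'])"
```

```text
tcp [516.1 116.3 158.7] yaw -8.51 turn(share of .15) -0.00 shift(rows) [0.005 0.007 0.017] [-0.98747471 -0.73509542 -1.80040908]
```

Emit:
drive_tool(moves=[[[0,0,0.02],0,0.45],[[0,0,0],0,0.45],[[0,0,0],0,0.53],[[0,0,0],0,0.56],[[0,0,0],0,0.62],[[0,0,0],0,0.8],[[0,0,0],0,0.8],[[0,0,-0.3],0,0.8],[[0,0,-0.7],0,0.8],[[0,0,-0.8],0,0.8],[[0,0,-0.6],0,0.8],[[0.2,0,-0.2],0,0.8]])

```text
time: 41.05
tool_pos: [519.0, 125.1, 291.9]
eef_rot: [0.758, 0.652, 0.003, 0.001]
ft_force: [0.5, 1.0, -0.4]
grip_width: 70.5
grip_force: 0.0
```

Emit:
drive_tool(moves=[[[0.6,-0.06,0],0,0.8],[[0.8,-0.08,0],0,0.8],[[0.8,-0.08,0],0,0.8],[[0.8,-0.08,0],0,0.8],[[0.8,-0.08,0],0,0.8],[[0.8,-0.08,0],0,0.8],[[0.7,-0.05,0],0,0.8],[[0.4,-0.03,0],0,0.8],[[0,0,0],0,0.8],[[0,0,0],0,0.8],[[0,0,0],0,0.8]])

```text
time: 42.15
tool_pos: [533.3, 410.3, 287.7]
eef_rot: [0.758, 0.652, -0.0, 0.0]
ft_force: [-0.9, -0.1, -0.1]
grip_width: 70.4
grip_force: 0.0
```

```bash
python3 - <<'E'
from t import *
P=cloud(snap("wrist")); print(near((533.5,415.5),112,125,P,32))
print(to(533.4,415.4,152,-8.5))
P=cloud(snap("top")); print("wide",near((516.4,117),103,120,P,32),"vial",near((582.6,146),48,65,P,25))
E
```

```text
(array([533.4, 414.9]), 20.9, array([533.8, 416.1, 118.7]), 2431)
tcp [533.4 410.3 287.9] yaw -8.63 turn(share of .15) -0.02 shift(rows) [ 0.102 -0.015  2.718]
wide (array([517.4, 117. ]), 24.2, array([516.2, 115.9, 110.5]), 197) vial (array([582.3, 145. ]), 13.3, array([581.2, 145.7,  56.2]), 52)
```

Emit:
drive_tool(moves=[[[0.06,0,0.3],0,0.8],[[0,0,0.6],0,0.8],[[0,0,0.7],0,0.8],[[0,0,0.6],0,0.8],[[0,0,0.3],0,0.8],[[0,0,0.08],0,0.8],[[0,0,0],0,0.8],[[0,0,0],0,0.8],[[0,0,0],0,0.8]])

```text
time: 43.15
tool_pos: [534.2, 415.6, 160.3]
eef_rot: [0.758, 0.653, 0.001, 0.0]
ft_force: [0.2, 0.2, -0.1]
grip_width: 70.1
grip_force: 0.0
```

```bash
python3 -c "
from t import *
print(to(533.4,415.2,154,-8.5),status.get_state()['ft_force'])"
```

```text
tcp [534.2 415.6 160.3] yaw -8.51 turn(share of .15) -0.00 shift(rows) [-0.01  -0.016  0.126] [ 0.21468976  0.22630652 -0.14531228]
```

Emit:
drive_tool(moves=[[[0,-0.01,0.11],0,0.8],[[0,0,0],0,0.8],[[0,0,0],0,0.4],[[0,0,0],0,0.4],[[0,0,0],0,0.4],[[0,0,0],0,0.4],[[0,0,0],0,0.4],[[0,0,0],0,0.4],[[0,0,0],0,0.4]])

```text
time: 44.05
tool_pos: [533.1, 415.1, 153.3]
eef_rot: [0.758, 0.653, 0.0, 0.0]
ft_force: [0.7, -0.4, 0.5]
grip_width: 41.1
grip_force: 24.7
```

```bash
python3 -c "
from t import *
print(to(527,195,285,-8.5),status.get_state()['ft_force'])"
```

```text
tcp [533.1 415.1 153.3] yaw -8.50 turn(share of .15) -0.00 shift(rows) [-4.372  0.531 -2.634] [ 0.69757748 -0.38768946  0.5306846 ]
```

Emit:
drive_tool(moves=[[[0,0,-0.2],0,0.4],[[0,0,-0.5],0,0.4],[[0,0,-0.6],0,0.4],[[0,0,-0.6],0,0.4],[[0,0,-0.5],0,0.4],[[0,0,-0.2],0,0.4],[[-0.3,0.03,0],0,0.4],[[-0.5,0.06,0],0,0.4],[[-0.6,0.07,0],0,0.4],[[-0.6,0.07,0],0,0.4],[[-0.6,0.07,0],0,0.4],[[-0.6,0.07,0],0,0.4]])

```text
time: 45.25
tool_pos: [526.2, 251.3, 281.5]
eef_rot: [0.758, 0.652, -0.002, -0.0]
ft_force: [-0.0, -0.1, -2.2]
grip_width: 41.2
grip_force: 24.8
```

Emit:
drive_tool(moves=[[[-0.5,0.07,0],0,0.4],[[-0.4,0.05,0],0,0.4],[[-0.22,0.03,0],0,0.4],[[0,0,0.2],0,0.4],[[0,0,0.5],0,0.4],[[0,0,0.6],0,0.4],[[0,0,0.5],0,0.4],[[0,0,0.25],0,0.4],[[0,0,0],0,0.4],[[0,0,0],0,0.4],[[0,0,0],0,0.4]])

```text
time: 46.35
tool_pos: [527.5, 198.1, 181.8]
eef_rot: [0.758, 0.653, 0.001, 0.0]
ft_force: [-1.0, 0.0, -2.2]
grip_width: 40.8
grip_force: 24.8
```

```bash
python3 -c "
from t import *
print(to(527,195,155.8,-8.5),status.get_state()['ft_force'])"
```

```text
tcp [527.5 198.1 181.8] yaw -8.50 turn(share of .15) 0.00 shift(rows) [-0.064 -0.001  0.521] [-0.95979483  0.02394575 -2.2315369 ]
```

Emit:
drive_tool(moves=[[[-0.06,0,0],0,0.4],[[0,0,0.2],0,0.4],[[0,0,0.15],0,0.4],[[0,0,0.08],0,0.4],[[0,0,0.04],0,0.4],[[0,0,0],0,0.4],[[0,0,0],0,0.4]])

```text
time: 47.05
tool_pos: [526.4, 194.7, 157.3]
eef_rot: [0.758, 0.653, 0.0, 0.0]
ft_force: [-0.3, 1.0, -0.9]
grip_width: 40.7
grip_force: 24.8
```

```bash
python3 -c "
from t import *
print(to(527,195,155.8,-8.5),status.get_state()['ft_force'])"
```

```text
tcp [526.4 194.7 157.3] yaw -8.51 turn(share of .15) -0.00 shift(rows) [0.007 0.011 0.029] [-0.28000297  1.01690444 -0.9430699 ]
```

Emit:
drive_tool(moves=[[[0,0,0.02],0,0.4],[[0,0,0.01],0,0.4],[[0,0,0],0,0.47],[[0,0,0],0,0.5],[[0,0,0],0,0.57],[[0,0,0],0,0.75],[[0,0,0],0,0.75],[[0,0,-0.3],0,0.75],[[0,0,-0.7],0,0.75],[[0,0,-0.8],0,0.75],[[0,0,-0.8],0,0.75],[[0,0,-0.5],0,0.75]])

```text
time: 48.25
tool_pos: [527.2, 194.5, 314.9]
eef_rot: [0.758, 0.652, 0.002, 0.0]
ft_force: [-0.0, 0.2, 0.5]
grip_width: 66.2
grip_force: 0.0
```

Emit:
drive_tool(moves=[[[0.2,-0.2,0],0,0.75],[[0.2,-0.2,0],0,0.75],[[0,0,0],0,0.75],[[0,0,0],0,0.75],[[0,0,0],0,0.75]])

```text
time: 48.75
tool_pos: [509.2, 217.0, 309.9]
eef_rot: [0.758, 0.653, -0.001, 0.0]
ft_force: [-0.9, -0.3, -0.4]
grip_width: 66.0
grip_force: 0.0
```

```bash
python3 - <<'E'
from t import *
d=snap("wrist"); P=cloud(d); save(d,"pics/w8.png")
print("clear",near((527,195),112,130,P,32),"wide",near((516.5,117),103,120,P,32),"vial",near((582.6,146),50,65,P,25))
d=snap("scene"); P=cloud(d); save(d,"pics/s8.png"); print("old",near((378,-201),48,62,P,25))
print(status.get_state()["tool_pos"])
E
```

```text
clear (array([526.4, 194.6]), 21.0, array([526.5, 196.3, 120.6]), 2031) wide (array([517.6, 121. ]), 23.0, array([519. , 130.2, 110.6]), 967) vial (array([582.4, 146.8]), 12.3, array([582.1, 149.1,  55.8]), 376)
old (array([ 379.7, -202.1]), 13.4, array([ 377.5, -204.1,   54.1]), 119)
[509.55771966 216.79794844 310.22812731]
```

View pics/w8.png

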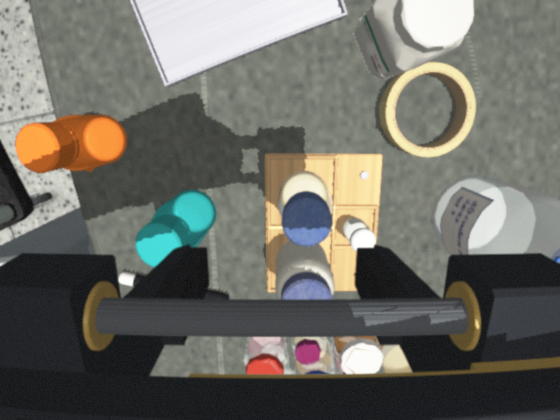

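View pics/s8.png

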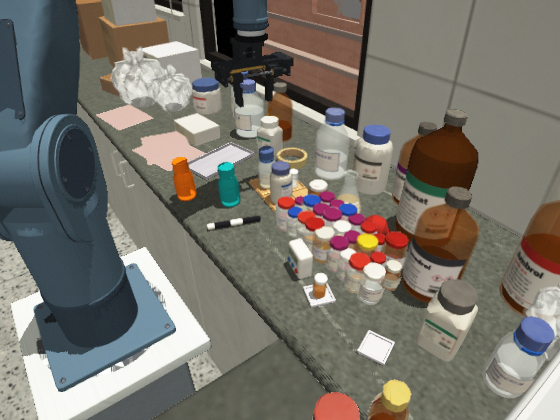

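Everything is in place. In the wrist view the clear bottle is left (306,218), the wide one right (307,285), and the fresh vial in the back pocket (360,234). In the scene view the amber vial stands in its dish at (319,286), and the fresh dish (376,347) is empty. The timer and flask have not moved, and the arm is clear.

```bash
python3 -c "
from cell import close_job
print(close_job())"
```

```text
the job is handed in; nothing more can be done
None
```

The vials are exchanged, with the old one in the white dish and the fresh one in the stand's back pocket; both bottles are back upright in their own pockets and the job is handed in (about 49 s of robot time).

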